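# Half-panel exposure under the sprung lamp shutter

## Task

Push the panel carrier along its rail until it clicks into the detent under the lamp head, then pull the lamp's sprung shutter out to the half-open mark, so that only half of the test panel is lit, and finish while still holding it there: the spring shuts it if you let go. Do not start to open the shutter before the carrier is in its detent, never pull it well past the half mark (the other half of the panel must stay dark), and leave the cup, can and bottle standing where they are.

Things in the scene. Friction and masses are not known exactly. Their poses are not given: they have to be found in the camera images.
- exposer: bench lamp exposure unit fixed to the table: grey base plate 200 x 480 x 12 mm (x +-100, y -300 to +180), two steel guide rods, white lamp head over them. Origin on the table; y runs along the rail from loading station to lamp, x across it, z up. The carrier slides and the shutter opens along +y
- lamp_top (a point): centre of the finned top of the white lamp head, 138 mm above the table, at y +80 mm of the unit (the lamp station). The head reaches 78 mm from it along x and 65 mm along y; the carrier passes underneath
- half_mark (a point): between the two red half-open marks on the dark shutter guides (tops 76 mm above the table, 34 to 50 mm either side of this point), which run out from the lamp head along the unit's +y to a cross bar 45 mm past this point. White marks 30 mm before and after it: closed and fully open. The shutter's white index line lies level with the red marks when half open
- carrier (a joint): travel of the panel carrier along the unit's +y (m): 0 = loading station detent, 0.140 = detent under the lamp, 0.174 = end stop past it. Starts between the stations, let go. About 2 N of friction; the sprung ball detent takes about 5 N more to enter or leave (the climb begins about 14 mm before its centre) and draws the carrier in over the last 5 mm
- carrier_grip (a point): point in the carrier's black upright grip, 18 mm below its top. Grip 16 mm thick along the rail, 36 mm wide, z 36 to 100 mm above the table, on a 10 mm steel push rod 185 mm behind the centre of the aluminium carrier (110 x 100 mm, blue 76 x 90 mm test panel). With the carrier at the lamp it is still 110 mm short of the lamp head
- shutter (a joint): opening of the shutter, moving along the unit's +y away from the lamp head (m): 0 = closed, 0.030 = half open, 0.060 = fully open. A return spring always pulls it shut: 3 N when closed, 9 N at half, 15 N fully open (200 N/m)
- shutter_grip (a point): point in the shutter's red upright grip, 19 mm below its top. Grip 12 mm thick along the sliding direction, 40 mm wide, z 83 to 131 mm above the table, on a steel slide bar with a white index line. Closed, it stands 70 mm beyond the lamp head; brass spring barrels (top at z 87 mm) fill the first 25 mm of that gap
- cup: open stainless steel mixing cup, 76 mm across, 85 mm high, standing loose; origin at the centre of its underside
- can: closed steel can with a paper label, 66 mm across, 100 mm high, standing loose; origin at the centre of its underside
- bottle: red plastic bottle with white cap, 52 mm across, 125 mm high, standing loose; origin at the centre of its underside

How it is judged:
By the outcome, as a careful person would: the job done as asked, in the order asked, and still so for the second after the job is handed in, while the arm keeps its last pose, push and grip.
It also fails if it takes over 48 s, if anything falls off the work surface, if the arm or the gripper's body presses on something with over 40 N, if the wrist force passes 120 N, or if a joint passes its speed limit or range.

## Robot

A 6-joint arm with a two-finger parallel gripper is mounted at the origin on the work surface. World frame = base frame: x ahead of the robot, y to its left, z up, the work surface at z = 0. Lengths are in m, angles in rad, forces in N, time in s.
With the tool pointing down it reaches from about 0.35 to 0.85 m from the base axis. Payload 8.1 kg.
Tool frame: the origin (TCP) lies on the centre line of the jaws, within the pads' length; the fingertips stand 17 mm ahead of it and the grasp point (between the pads) lies 2 mm behind it; z points along the fingers, y is the line along which they close (so a half turn about z gives the same grasp; the last joint's range is limited). The gripper opens to 93 mm and grips with 3 to 60 N. Pads are 15 mm wide; open, the fingers measure 128 mm over their backs; the gripper's body (75 mm by 188 mm) begins 65 mm behind the grasp point.
Start: joints at [-1.333, 0.13, 1.488, -0, 1.523, -0.085], TCP at [0.19, -0.569, 0.236] pointing down, gripper open.
Joint ranges: [-2.96, 2.96], [-0.89, 2.26], [0.02, 2.5], [-1.34, 4.48], [0, 2.73], [-2.66, 2.66]. Speed limits (rad/s): [2.39, 2.39, 2.79, 3.14, 3.14, 3.14].

## Interface

Orientations are given as a rotation vector (axis times angle).
In Python, from plant import status, eyes, robot gives the robot as it stands. The module is installed in compiled form; this text tells all that it offers.
- The arm moves only by the tool servo_tool, never from a script. Its argument "plan" is text: rows parted by semicolons, each of 4 numbers parted by spaces: the shift along the tool's x, y, z in m, then the turn about the tool's z in degrees. A call has 1 to 12 rows; each row is the pose to reach, as a shift and turn from the pose commanded when the call began, along the tool's axes at that moment; what a row does not reach only later rows make up. A row lasts 1/12 s, in which the tool goes at most 41.7 mm and 7.16 degrees, less where a joint would pass 70% of its speed; a pose out of reach is approached as far as the arm can. A call with a gripper value outside its range is refused whole. "grip" is the closure, from -1 (fully open) to 1 (shut), set as the call begins (left out, the last holds). The fingers move at their own pace and stop on an object; "grip_force" is the grip in N (left out, the last holds). Time passes only in rows, so rows that repeat a pose let the fingers close. It gives the time, the measured TCP pose, the force, the opening and the grip force at its end, in the units of the state.
- status.read_state(): the state, without advancing time (a new reading comes with each control period).
- eyes.read_camera(name): name is "side" or "top" or "wrist"; returns a dict with "image" (420x560x3 uint8, blue, green, red), "fovy" (degrees; the focal length in pixels is half the picture's height over the tangent of half this angle, whatever the lens; pixels are square), "cx", "cy" (the principal point, pixels), "world_from_camera" (4x4, takes a point from camera to world coordinates); the wrist camera has in their place "hand_eye" (4x4, takes a point from camera to tool coordinates, whose origin is the TCP and whose axes are the flange's). Camera axes: x right, y down, z forward; pixel columns grow to the right and rows downward; lengths in m; the calibration is good to about 2 mm. A picture is of the moment at which its call begins: read the wrist's pose just before it. There is no depth.
- robot.close_job(): hands the job in; it is judged then, once.
The state is a dict: "t": time; "q": joint angles; "dq": joint speeds; "joint_torque": joint torques, N m; "tool_pos": TCP position; "orientation": TCP orientation; "force": force on the tool from outside, world axes, zero at the start; "wrist_torque": the same for the moment, N m; "opening": finger opening in m; "gripper_force": force on a finger pad.
Only numpy, scipy, OpenCV 4.12 (cv2) and the standard library are available. Lean on these libraries where they do the work, as an engineer would, in place of code of your own. Each camera call takes 0.05 s, during which the arm holds its last target. There are 200 camera calls.

## Working session

There is one attempt and no reset: what is moved stays moved. The work goes in short steps, Python scripts to look and compute and a tool call to move; the robot and the scene stay as the last step left them, time stands still between calls to the robot, and variables do not carry over. Pictures are saved under pics/ and viewed, at most 10 in all, crops included, and the job is handed in when it is done.

Besides the shell and the picture viewer there is one more tool, called after "Request:" as a command line: name --argument value ..., lists and objects as JSON in quotes. servo_tool: Moves the arm, as the interface text tells. Its arguments: {"type":"object","properties":{"plan":{"type":"string"},"grip":{"type":"number"},"grip_force":{"type":"number"}},"required":["plan"]}

```bash
mkdir -p pics
python3 - <<'E'
from plant import status, eyes
import cv2,numpy as np
s=status.read_state();print({k:np.round(v,3) for k,v in s.items()})
for n in("side","top"):
    c=eyes.read_camera(n);cv2.imwrite(f"pics/{n}0.png",c["image"]);print(n,c["fovy"],c["cx"],c["cy"],np.round(c["world_from_camera"],3).tolist())
c=eyes.read_camera("wrist");cv2.imwrite("pics/wrist0.png",c["image"]);print(c["fovy"],c["cx"],c["cy"],c["hand_eye"].round(3).tolist())
E
```

```text
{'t': np.float64(0.0), 'q': array([-1.333,  0.131,  1.489,  0.   ,  1.523, -0.085]), 'dq': array([0.   , 0.001, 0.   , 0.001, 0.   , 0.001]), 'joint_torque': array([ 1.0000e-03, -5.5984e+01, -4.9176e+01,  7.7000e-02,  3.5000e-02,
       -0.0000e+00]), 'tool_pos': array([ 0.19 , -0.568,  0.235]), 'orientation': array([-3.099, -0.505,  0.   ]), 'force': array([ 0.285,  0.399, -0.581]), 'wrist_torque': array([-0.003,  0.01 , -0.008]), 'gripper_force': np.float64(0.0), 'opening': np.float64(0.093)}
side 56.128740925520766 274.3266167727719 215.17705551245237 [[0.946, -0.223, 0.235, 0.389], [-0.324, -0.621, 0.713, -0.517], [-0.013, -0.751, -0.66, 0.586], [0.0, 0.0, 0.0, 1.0]]
top 44.66589129289673 285.943598788916 212.88798598228308 [[0.023, -0.988, 0.155, 0.368], [-1.0, -0.023, 0.002, 0.002], [0.001, -0.155, -0.988, 1.181], [0.0, 0.0, 0.0, 1.0]]
59.193061409201846 272.6123705354226 206.982063067938 [[0.001, -0.966, -0.259, 0.072], [1.0, 0.0, 0.0, -0.001], [-0.0, -0.259, 0.966, -0.149], [0.0, 0.0, 0.0, 1.0]]
```

View pics/side0.png

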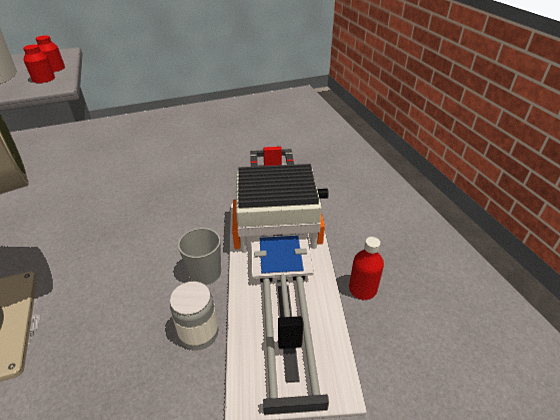

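View pics/top0.png

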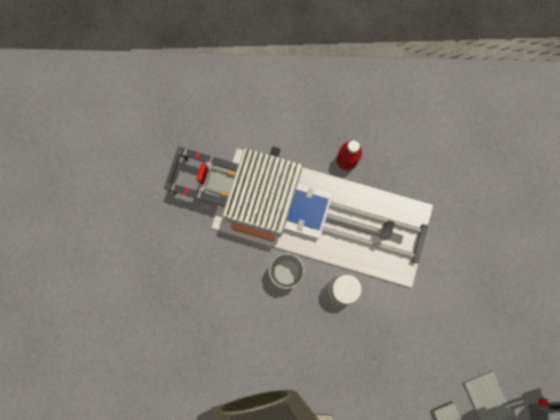

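The side view shows the black carrier grip at about (290,332), the red shutter grip at (272,155), the can at (194,315), the cup at (200,255) and the bottle at (366,275). In the top view the carrier grip is at (387,229), the shutter grip at (203,173) and the lamp top at (263,190), with the unit's +y pointing left and slightly up.

```bash
cat > h.py <<'E'
import cv2,numpy as np
from plant import status,eyes
from scipy.spatial.transform import Rotation as R
def cam(n):
    s=status.read_state();c=eyes.read_camera(n)
    if n=="wrist":
        T=np.eye(4);T[:3,:3]=R.from_rotvec(s["orientation"]).as_matrix();T[:3,3]=s["tool_pos"];c["T"]=T@c["hand_eye"]
    else:c["T"]=c["world_from_camera"]
    c["f"]=210/np.tan(np.radians(c["fovy"]/2));return c
def ray(c,p):
    d=c["T"][:3,:3]@np.array([(p[0]-c["cx"])/c["f"],(p[1]-c["cy"])/c["f"],1]);return c["T"][:3,3],d/np.linalg.norm(d)
def plane(c,p,z):
    o,d=ray(c,p);return o+d*(z-o[2])/d[2]
def tri(c1,p1,c2,p2):
    o1,d1=ray(c1,p1);o2,d2=ray(c2,p2)
    k=np.linalg.lstsq(np.c_[d1,-d2],o2-o1,rcond=None)[0];a,b=o1+k[0]*d1,o2+k[1]*d2
    return (a+b)/2,np.linalg.norm(a-b)
def blobs(m,roi,amin=15):
    x0,y0,x1,y1=roi;k=np.zeros(m.shape,np.uint8);k[y0:y1,x0:x1]=m[y0:y1,x0:x1]
    n,l,s,c=cv2.connectedComponentsWithStats(k)
    return [(s[i].tolist(),c[i].round(1).tolist(),cv2.boxPoints(cv2.minAreaRect(np.argwhere(l==i)[:,::-1].astype(np.float32))).round(1).tolist()) for i in range(1,n) if s[i][4]>=amin]
def red(im):
    b,g,r=[im[...,i].astype(int) for i in range(3)];return ((r>110)&(g<60)&(b<60)).astype(np.uint8)
def dark(im,t=45): return (im.max(2)<t).astype(np.uint8)
E
python3 - <<'E'
from h import *
s=cam("side");t=cam("top")
for b in blobs(red(s["image"]),(240,135,310,185)):print("sr",b)
for b in blobs(red(t["image"]),(165,140,240,210),6):print("tr",b)
for b in blobs(dark(s["image"]),(265,300,320,360)):print("sd",b)
for b in blobs(dark(t["image"],60),(370,205,415,250)):print("td",b)
for n,c,r in(("s",s,(235,120,310,190)),("s2",s,(260,300,330,400)),("t",t,(160,140,250,215)),("t2",t,(365,200,435,270))):
    cv2.imwrite(f"pics/c_{n}.png",cv2.resize(c["image"][r[1]:r[3],r[0]:r[2]],(400,300)))
cv2.imwrite("pics/m.png",np.vstack([np.hstack([cv2.imread("pics/c_s.png"),cv2.imread("pics/c_s2.png")]),np.hstack([cv2.imread("pics/c_t.png"),cv2.imread("pics/c_t2.png")])]))
E
```

```text
sr ([263, 147, 19, 19, 322], [272.4, 155.7], [[263.0, 147.0], [281.0, 147.0], [281.0, 165.0], [263.0, 165.0]])
tr ([196, 155, 3, 4, 10], [197.2, 156.7], [[196.0, 155.0], [198.0, 155.0], [198.0, 158.0], [196.0, 158.0]])
tr ([198, 163, 9, 18, 94], [201.3, 171.9], [[195.3000030517578, 179.10000610351562], [200.89999389648438, 162.3000030517578], [206.89999389648438, 164.3000030517578], [201.3000030517578, 181.10000610351562]])
tr ([185, 190, 2, 4, 6], [185.5, 191.5], [[185.0, 190.0], [186.0, 190.0], [186.0, 193.0], [185.0, 193.0]])
sd ([278, 300, 25, 54, 871], [289.1, 331.6], [[278.0, 300.0], [302.0, 300.0], [302.0, 353.0], [278.0, 353.0]])
```

View pics/m.png

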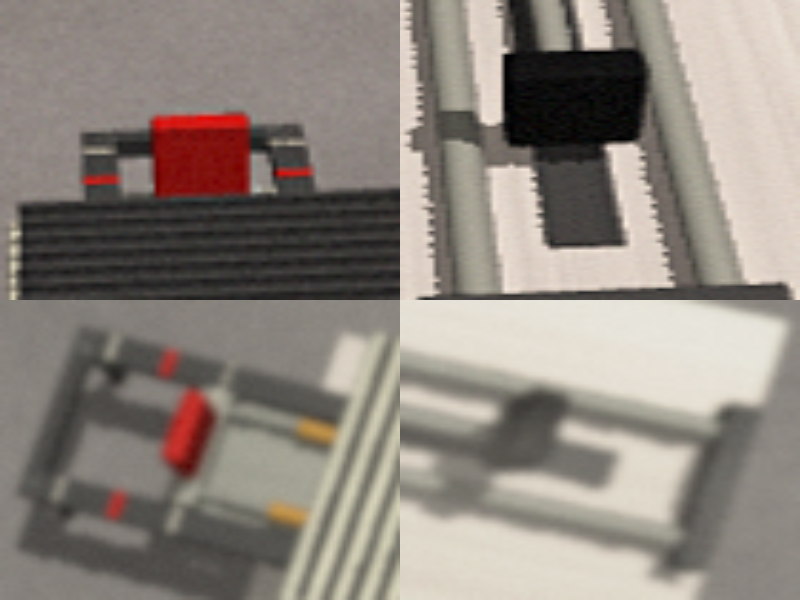

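The crops show the shutter grip's top face at about side (272,148.5) and top (201,173). The red marks are at top (197.5,156.5) and (185.5,191.5). The carrier grip's top is at about side (290,319) and roughly top (388,228).

Run:
```python
from h import *
s=cam("side");t=cam("top")
print("shut",tri(s,(272.3,148.5),t,(201,173)), plane(s,(272.3,148.5),.131),plane(t,(201,173),.131))
print("car",tri(s,(290.3,319.3),t,(389,228)),plane(s,(290.3,319.3),.1),plane(t,(389,228),.1))
a=plane(t,(197.5,156.5),.076);b=plane(t,(185.5,191.5),.076);print("marks",a,b,(a+b)/2)
for n,p,q,z in(("can",(190,298),(347,290),.1),("cup",(200,240),(288,270),.085),("bot",(372,244),(353,146),.125)):print(n,tri(s,p,t,q),plane(s,p,z))
a=plane(s,(290.3,319.3),.1);b=plane(s,(272.3,148.5),.131);d=(b-a)[:2];print(np.linalg.norm(d),np.degrees(np.arctan2(d[1],d[0])))
c=[plane(t,p,.012) for p in((433,203),(413,286),(235,150),(214,230))];d=c[2]+c[3]-c[0]-c[1];print("plate",np.degrees(np.arctan2(d[1],d[0])),sum(c)/4)
```

```text
shut (array([0.6157277 , 0.18517001, 0.12938077]), np.float64(0.004623124663546002)) [0.61736114 0.18291836 0.131     ] [0.61302082 0.1852506  0.131     ]
car (array([ 0.50926353, -0.21534236,  0.10220744]), np.float64(0.00015716422865094055)) [ 0.50989508 -0.21396826  0.1       ] [ 0.50947414 -0.21577353  0.1       ]
marks [0.66329055 0.20445571 0.076     ] [0.58335007 0.22694022 0.076     ] [0.62332031 0.21569796 0.076     ]
can (array([ 0.37841053, -0.12699979,  0.09806488]), np.float64(0.0033736212252805913)) [ 0.38013008 -0.12849464  0.1       ]
cup (array([ 0.41713389, -0.00253805,  0.09246324]), np.float64(0.002603568456053292)) [0.4188901  0.00528795 0.085     ]
bot (array([ 0.68250618, -0.13599417,  0.11999041]), np.float64(0.0001226093791381102)) [ 0.67940936 -0.14009751  0.125     ]
0.41117873144164124 74.8491681802865
plate 75.76624483443699 [ 0.54425457 -0.08123853  0.012     ]
```

Request:
servo_tool --plan "0.015 -0.008 0 2; 0.045 -0.025 0 5; 0.08 -0.045 0 9; 0.115 -0.065 0 13; 0.15 -0.085 0 17; 0.185 -0.105 0 21; 0.22 -0.125 0 25; 0.255 -0.145 0 29; 0.29 -0.165 0 33.5; 0.32 -0.18 0 33.5; 0.345 -0.195 0 33.5; 0.36 -0.203 0 33.5"

```text
t: 1.35
tool_pos: [0.4691, -0.2596, 0.2358]
orientation: [-3.114, 0.407, -0.001]
force: [-0.0, -0.1, 0.2]
opening: 0.0929
gripper_force: 0.0
```

Request:
servo_tool --plan "0.01 -0.0 0 0; 0.025 -0.0 0 0; 0.04 0.0 0 0; 0.04 0.0 0 0; 0.04 0 0 0"

```text
t: 1.77
tool_pos: [0.506, -0.2725, 0.2353]
orientation: [-3.115, 0.409, 0.001]
force: [-0.3, 0.4, -0.0]
opening: 0.0928
gripper_force: 0.0
```

Run:
```python
from h import *
s=status.read_state();M=R.from_rotvec(s["orientation"]).as_matrix();print(s["t"],s["tool_pos"].round(4),M.round(3).tolist(),s["q"].round(2))
w=cam("wrist");cv2.imwrite("pics/w1.png",w["image"]);np.savez("w1.npz",T=w["T"])
for b in blobs(dark(w["image"],50),(0,0,560,420),150):print(b)
```

```text
1.7667 [ 0.506  -0.2725  0.2353] [[0.966, -0.258, -0.001], [-0.258, -0.966, 0.0], [-0.001, -0.0, -1.0]] [-0.58  0.06  1.56 -0.    1.52  1.25]
([195, 179, 30, 55, 1364], [209.4, 205.9], [[195.0, 179.0], [224.0, 179.0], [224.0, 233.0], [195.0, 233.0]])
([0, 247, 560, 173, 19911], [265.6, 336.1], [[-0.0, 247.0], [559.0, 247.0], [559.0, 419.0], [0.0, 419.0]])
```

View pics/w1.png

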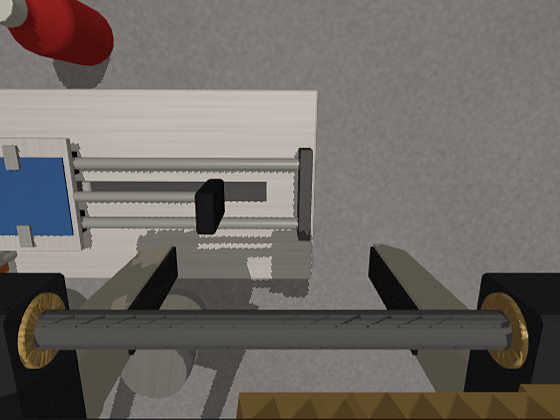

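The wrist view has the rail running horizontally in the image, so the yaw is right. The carrier grip is at about (207,207), the lower can's shadow and the fingers sit below it, and the bottle is well clear at the upper left.

Run:
```python
from h import *
w=cam("wrist");s=cam("side");st=status.read_state();M=R.from_rotvec(st["orientation"]).as_matrix()
print(w["image"][185:236:5,192:228:2].max(2))
for p in((205,209),(207,207)):
    X,e=tri(w,p,s,(290.3,319.3));print(X,e,plane(w,p,.1),M.T@(plane(w,p,.1)-st["tool_pos"]))
e=cv2.Canny(w["image"],60,150)
for l in cv2.HoughLinesP(e[:250],1,np.pi/720,80,minLineLength=150,maxLineGap=10)[:,0]:
    a,b=[plane(w,q,.012) for q in(l[:2],l[2:])];print(l,np.degrees(np.arctan2(*(a-b)[1::-1])))
```

```text
[[ 71  72  71  73  77  23  13  13  13  16  16  14  16  14  12  12  77  73]
 [ 73  71  65  11  14  14  15  15  13  16  16  12  11  12  10   8  82  76]
 [149  65  17  25  25  22  25  30  27  28  21  10  12  11  14   9  73  76]
 [102  63  19  20  26  26  23  28  27  23  20  10  10  12  14  10  68  75]
 [179 159   8  27  23  22  24  26  26  28  24  19  12  10   7  14  80 184]
 [184 205   7  24  25  26  26  25  25  26  16  14  14  13  10  11  83 190]
 [191 208  16  25  23  27  26  26  24  23  23  17  12  12   6  30 203 195]
 [139 149  23  25  26  23  23  24  25  27  22  15   6   9  88 140 138 137]
 [132 137  38  24  24  25  25  25  22  26  21  20   9  81 136 134 133 134]
 [104 104  72  18  27  24  25  23  26  25  24   9 177 182 179 179 181 180]
 [113 112 112 107 196 198 160 195 198 160 193 192 152 185 189 152 185 189]]
[ 0.51157451 -0.2158053   0.09883907] 0.005445388402193515 [ 0.51361789 -0.21834254  0.1       ] [-0.00600155 -0.05454453  0.13557488]
[ 0.51207658 -0.21709206  0.09929595] 0.007661633198880295 [ 0.51478082 -0.22038131  0.1       ] [-0.00434988 -0.05287692  0.13557402]Traceback (most recent call last):
  File "<stdin>", line 7, in <module>
TypeError: 'NoneType' object is not subscriptable
```

Request:
servo_tool --plan "-0.004 -0.027 0 0; -0.008 -0.054 0 0; -0.008 -0.054 0.015 0; -0.008 -0.054 0.035 0; -0.008 -0.054 0.055 0; -0.008 -0.054 0.065 0; -0.008 -0.054 0.065 0; -0.008 -0.054 0.065 0"

```text
t: 2.58
tool_pos: [0.5117, -0.2184, 0.1707]
orientation: [-3.114, 0.411, 0.001]
force: [1.1, 0.6, 0.5]
opening: 0.0933
gripper_force: 0.0
```

Run:
```python
from h import *
st=status.read_state();M=R.from_rotvec(st["orientation"]).as_matrix()
w=cam("wrist");s=cam("side")
cv2.imwrite("pics/w2.png",w["image"])
g=(w["image"].max(2)<40).astype(np.uint8)
for b in blobs(g,(150,120,400,330),300):print(b)
print(st["t"],st["tool_pos"])
for z in (.1,):
  for p in((273,207),(273,230)):print(M.T@(plane(w,p,z)-st["tool_pos"]))
```

```text
([363, 146, 37, 165, 1806], [379.0, 250.3], [[354.29998779296875, 147.39999389648438], [386.79998779296875, 144.5], [401.3999938964844, 309.79998779296875], [368.8999938964844, 312.70001220703125]])
([258, 184, 26, 71, 1706], [271.0, 219.5], [[257.8999938964844, 184.10000610351562], [282.70001220703125, 183.6999969482422], [284.0, 253.89999389648438], [259.1000061035156, 254.39999389648438]])
([150, 247, 28, 64, 1042], [162.7, 279.9], [[136.5, 301.8999938964844], [169.10000610351562, 243.6999969482422], [188.89999389648438, 254.8000030517578], [156.3000030517578, 313.0]])
2.5833 [ 0.51169749 -0.218435    0.17065694]
[ 0.01289095 -0.00031955  0.07064528]
[-0.00199306 -0.00030755  0.07065886]
```

View pics/w2.png

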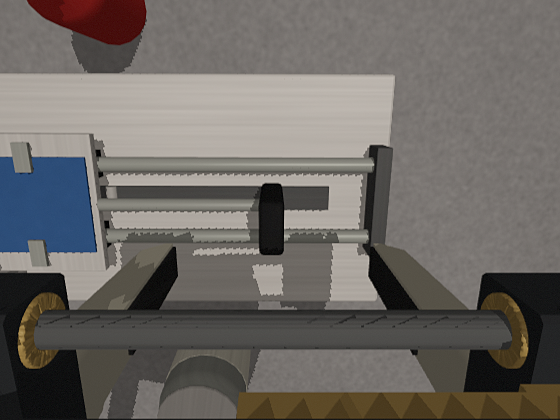

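The grip is centred between the jaws: columns 259–284 against a centre of about 272, with its top-face centre at row 226. I'll descend and close.

Request:
servo_tool --plan "0 0 0.02 0; 0 0 0.05 0; 0 0 0.075 0; 0 0 0.088 0; 0 0 0.09 0; 0 0 0.09 0; 0 0 0.09 0"

```text
t: 3.27
tool_pos: [0.5134, -0.2191, 0.0826]
orientation: [3.114, -0.41, 0.004]
force: [0.6, 0.2, -0.1]
opening: 0.0926
gripper_force: 0.0
```

Request:
servo_tool --plan "0 0 0 0; 0 0 0 0; 0 0 0 0; 0 0 0 0; 0 0 0 0; 0 0 0 0; 0 0 0 0; 0 0 0 0; 0 0 0 0; 0 0 0 0" --grip 1 --grip_force 20

```text
t: 4.1
tool_pos: [0.5122, -0.2184, 0.0806]
orientation: [-3.115, 0.41, 0.0]
force: [0.3, 0.4, 0.1]
opening: 0.0306
gripper_force: 0.0
```

Request:
servo_tool --plan "0 0 0 0; 0 0 0 0; 0 0 0 0; 0 0 0 0; 0 0 0 0; 0 0 0 0"

```text
t: 4.6
tool_pos: [0.5123, -0.2183, 0.0806]
orientation: [-3.115, 0.41, 0.0]
force: [0.6, 1.5, 0.1]
opening: 0.0158
gripper_force: 20.0
```

Run:
```python
from h import *
t=cam("top");s=cam("side")
# blue panel centre in views
im=t["image"].astype(int);m=((im[...,0]>90)&(im[...,0]>im[...,2]+50)).astype(np.uint8)
for b in blobs(m,(250,150,370,260),50):print(b)
print(status.read_state()["opening"],status.read_state()["gripper_force"])
```

```text
([288, 191, 40, 38, 959], [307.4, 209.6], [[286.79998779296875, 220.10000610351562], [295.3999938964844, 190.10000610351562], [327.3999938964844, 199.1999969482422], [318.79998779296875, 229.1999969482422]])
0.015692306215768604 19.99998539686203
```

Run:
```python
from h import *
u=np.array([.2585,.966,0])
w=cam("wrist");w["T"]=np.load("w1.npz")["T"];t=cam("top")
g=np.array([.5123,-.2183,0])
im=cv2.imread("pics/w1.png");print([int(v) for v in im[120,308:326].max(1)])
for p in((317.5,120),):print("end",(plane(w,p,.012)-g)@u)
for p in((433,203),(413,286)):print("top end",(plane(t,p,.012)-g)@u)
for p in((235,150),(214,230)):print("top far end",(plane(t,p,.012)-g)@u)
print("panel edge w1 (70,190)",(plane(w,(71,195),.05)-g)@u)
```

```text
[193, 193, 193, 193, 193, 194, 196, 177, 158, 123, 122, 124, 124, 122, 122, 123, 123, 122]
end -0.09742911501821518
top end -0.09591596955045761
top end -0.09780698743941896
top far end 0.3830493779953394
top far end 0.37332013819971677
panel edge w1 (70,190) 0.13346040195029765
```

Request:
servo_tool --plan "0 -0.003 0 0; 0 -0.009 0 0; 0 -0.016 0 0; 0 -0.024 0 0; 0 -0.032 0 0; 0 -0.04 0 0; 0 -0.048 0 0; 0 -0.056 0 0; 0 -0.063 0 0; 0 -0.069 0 0; 0 -0.073 0 0; 0 -0.075 0 0"

```text
t: 5.8
tool_pos: [0.532, -0.1453, 0.0806]
orientation: [-3.115, 0.409, -0.001]
force: [4.6, -3.6, -4.4]
opening: 0.0161
gripper_force: 20.0
```

Request:
servo_tool --plan "0 -0.002 0 0; 0 -0.004 0 0; 0 -0.006 0 0"

```text
t: 6.05
tool_pos: [0.5334, -0.1402, 0.0806]
orientation: [3.115, -0.41, 0.001]
force: [3.2, -3.0, -4.6]
opening: 0.0163
gripper_force: 20.0
```

Request:
servo_tool --plan "0 -0.001 0 0; 0 -0.002 0 0; 0 -0.003 0 0"

```text
t: 6.3
tool_pos: [0.5342, -0.1374, 0.0806]
orientation: [3.114, -0.411, 0.001]
force: [3.1, -3.7, -5.8]
opening: 0.016
gripper_force: 20.0
```

Request:
servo_tool --plan "0 -0.001 0 0; 0 -0.002 0 0; 0 -0.003 0 0"

```text
t: 6.55
tool_pos: [0.5346, -0.1361, 0.0807]
orientation: [3.112, -0.411, 0.0]
force: [0.8, -13.6, -5.8]
opening: 0.0161
gripper_force: 20.0
```

Request:
servo_tool --plan "0 -0.001 0 0; 0 -0.002 0 0; 0 -0.003 0 0"

```text
t: 6.8
tool_pos: [0.5353, -0.1334, 0.0807]
orientation: [3.112, -0.411, 0.0]
force: [1.4, -12.3, -4.3]
opening: 0.0157
gripper_force: 20.0
```

Request:
servo_tool --plan "0 -0.001 0 0; 0 -0.002 0 0; 0 -0.003 0 0"

```text
t: 7.05
tool_pos: [0.5363, -0.1297, 0.0806]
orientation: [3.113, -0.411, 0.0]
force: [3.5, -7.0, -4.5]
opening: 0.0161
gripper_force: 20.0
```

Request:
servo_tool --plan "0 -0.001 0 0; 0 -0.002 0 0; 0 -0.002 0 0"

```text
t: 7.3
tool_pos: [0.5371, -0.1266, 0.0806]
orientation: [-3.114, 0.411, -0.001]
force: [4.9, -0.6, -5.4]
opening: 0.016
gripper_force: 20.0
```

Request:
servo_tool --plan "0 -0.001 0 0; 0 -0.002 0 0; 0 -0.002 0 0"

```text
t: 7.55
tool_pos: [0.5377, -0.1245, 0.0806]
orientation: [-3.114, 0.41, -0.001]
force: [5.4, -1.0, -6.0]
opening: 0.0157
gripper_force: 20.0
```

Request:
servo_tool --plan "0 -0.001 0 0; 0 -0.001 0 0; 0 -0.001 0 0"

```text
t: 7.8
tool_pos: [0.5379, -0.1238, 0.0806]
orientation: [-3.115, 0.41, -0.001]
force: [4.8, -2.0, -4.3]
opening: 0.0161
gripper_force: 20.0
```

Request:
servo_tool --plan "0 -0.001 0 0; 0 -0.001 0 0; 0 -0.001 0 0"

```text
t: 8.05
tool_pos: [0.5381, -0.1232, 0.0806]
orientation: [3.114, -0.411, 0.001]
force: [3.7, -5.1, -4.9]
opening: 0.0157
gripper_force: 20.0
```

Request:
servo_tool --plan "0 0 0 0; 0 0 0 0; 0 0 0 0; 0 0 0 0; 0 0 0 0; 0 0 0 0; 0 0 0 0; 0 0 0 0" --grip 0

```text
t: 8.72
tool_pos: [0.5379, -0.1228, 0.0807]
orientation: [-3.115, 0.41, -0.0]
force: [0.1, 0.1, -0.2]
opening: 0.0462
gripper_force: 0.0
```

Request:
servo_tool --plan "0 0 -0.01 0; 0 0 -0.035 0; 0 0 -0.065 0; 0 0 -0.085 0; 0 0 -0.09 0; 0 0 -0.09 0; 0 0 -0.09 0; 0 0 -0.09 0"

```text
t: 9.38
tool_pos: [0.5369, -0.1225, 0.169]
orientation: [-3.114, 0.41, 0.004]
force: [0.3, -0.2, 0.7]
opening: 0.0467
gripper_force: 0.0
```

Run:
```python
from h import *
st=status.read_state();M=R.from_rotvec(st["orientation"]).as_matrix()
w=cam("wrist");cv2.imwrite("pics/w3.png",w["image"]);t=cam("top");s=cam("side")
print(st["t"],st["tool_pos"],st["force"])
for b in blobs((w["image"].max(2)<40).astype(np.uint8),(220,120,340,300),300):print(b)
cv2.imwrite("pics/s3.png",np.hstack([s["image"][120:380,180:380],t["image"][120:380,150:450]]))
im=t["image"].astype(int);m=((im[...,0]>90)&(im[...,0]>im[...,2]+50)).astype(np.uint8)
for b in blobs(m,(250,150,370,260),20):print(b)
```

```text
9.3833 [ 0.53693043 -0.12246992  0.16898644] [ 0.28009665 -0.21542901  0.7225078 ]
([260, 183, 27, 72, 1727], [273.1, 218.9], [[259.8999938964844, 183.10000610351562], [285.6000061035156, 182.60000610351562], [286.8999938964844, 253.89999389648438], [261.20001220703125, 254.3000030517578]])
([321, 247, 19, 53, 605], [328.9, 277.6], [[313.0, 249.60000610351562], [327.3999938964844, 245.5], [342.3999938964844, 298.0], [328.0, 302.1000061035156]])
```

View pics/w3.png

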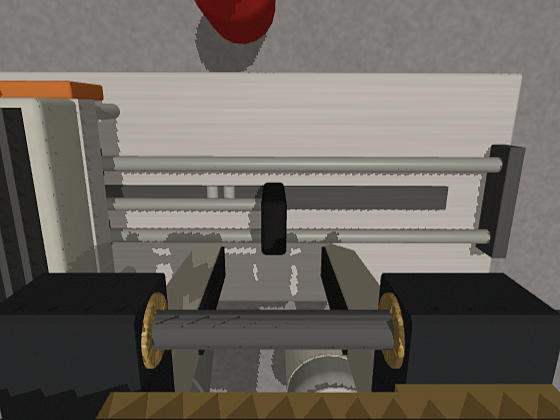

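The carrier grip stayed put after release, at column 273 against a jaw centre of 272. The force showed the climb and then the drop, at a travel matching 0.140, so the carrier is in its detent. Next is the shutter.

Request:
servo_tool --plan "0 0 -0.03 0; 0 -0.01 -0.065 0; 0 -0.03 -0.085 0; 0 -0.065 -0.09 0; 0 -0.1 -0.09 0; 0 -0.135 -0.09 0; 0 -0.17 -0.09 0; 0 -0.205 -0.09 0; 0 -0.24 -0.09 0; 0 -0.265 -0.09 0; 0 -0.28 -0.09 0; 0 -0.29 -0.09 0"

```text
t: 10.53
tool_pos: [0.6128, 0.159, 0.2595]
orientation: [3.115, -0.407, -0.002]
force: [-0.4, 0.8, 0.4]
opening: 0.0463
gripper_force: 0.0
```

Request:
servo_tool --plan "0 0 0 0; 0 0 0 0; 0 0 0 0; 0 0 0 0"

```text
t: 10.87
tool_pos: [0.613, 0.1558, 0.2608]
orientation: [3.114, -0.413, 0.0]
force: [-0.6, 0.1, 0.5]
opening: 0.0466
gripper_force: 0.0
```

Run:
```python
from h import *
st=status.read_state();M=R.from_rotvec(st["orientation"]).as_matrix()
w=cam("wrist");cv2.imwrite("pics/w4.png",w["image"]);np.savez("w4.npz",T=w["T"])
print(st["t"],st["tool_pos"],M.round(4).tolist(),st["q"].round(2))
for b in blobs(red(w["image"]),(0,0,560,420),15):
    print(b);p=plane(w,b[1],.131);q=plane(w,b[1],.076);print("  tool@131",M.T@(p-st["tool_pos"]),p,"@76",M.T@(q-st["tool_pos"]),q)
```

```text
10.8667 [0.61300002 0.15578315 0.26078669] [[0.9655, -0.2605, 0.0001], [-0.2605, -0.9655, -0.0004], [0.0002, 0.0003, -1.0]] [ 0.17  0.21  1.36 -0.    1.58  2.  ]
([524, 0, 36, 13, 132], [541.7, 4.8], [[523.2000122070312, 8.899999618530273], [557.7000122070312, -3.5], [559.4000244140625, 1.100000023841858], [524.9000244140625, 13.5]])
  tool@131 [0.13956938 0.18256864 0.12986958] [ 0.70019599 -0.05688868  0.131     ] @76 [0.1529586  0.21875794 0.18488353] [ 0.7036991  -0.09533604  0.076     ]
([227, 172, 19, 57, 664], [236.0, 198.8], [[227.0, 172.0], [245.0, 172.0], [245.0, 228.0], [227.0, 228.0]])
  tool@131 [ 0.00359473 -0.02890693  0.12977805] [0.62401267 0.18270918 0.131     ] @76 [-0.00986452 -0.03447391  0.18477393] [0.61247322 0.1915709  0.076     ]
([207, 226, 5, 15, 63], [209.1, 233.6], [[207.0, 226.0], [211.0, 226.0], [211.0, 240.0], [207.0, 240.0]])
  tool@131 [-0.02489474 -0.05101194  0.129766  ] [0.60226606 0.21147316 0.131     ] @76 [-0.0439793 -0.0609436  0.1847595] [0.5864327  0.22601438 0.076     ]
```

View pics/w4.png

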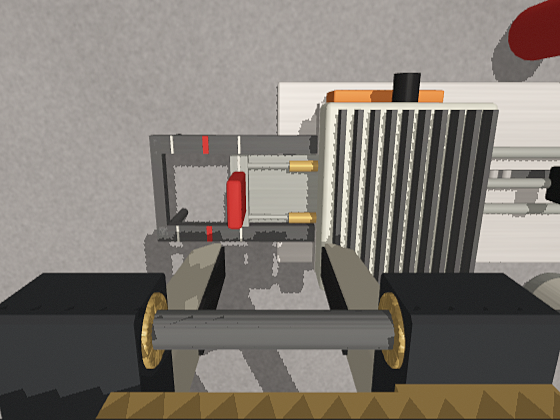

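The wrist view shows the red shutter grip at (236,200), the red half marks at (206,145) and (209,234), and the index line level with the closed white marks at column 239. The brass barrels lie between the grip and the head.

Request:
servo_tool --plan "0 -0.015 0 0; 0.001 -0.029 0.005 0; 0.001 -0.03 0.03 0; 0.001 -0.03 0.05 0; 0.001 -0.03 0.06 0; 0.001 -0.03 0.06 0; 0.001 -0.03 0.06 0; 0.001 -0.03 0.06 0"

```text
t: 11.58
tool_pos: [0.6224, 0.1864, 0.2021]
orientation: [-3.114, 0.41, -0.003]
force: [-0.1, -0.4, 0.5]
opening: 0.0466
gripper_force: 0.0
```

Run:
```python
from h import *
st=status.read_state();M=R.from_rotvec(st["orientation"]).as_matrix()
w=cam("wrist");cv2.imwrite("pics/w5.png",w["image"]);np.savez("w5.npz",T=w["T"]);w4=dict(w);w4["T"]=np.load("w4.npz")["T"]
print(st["t"],st["tool_pos"],M.round(4).tolist())
for b in blobs(red(w["image"]),(100,50,450,320),15):
    print(b)
    for z in (.131,.076):
        print("  @",z,M.T@(plane(w,b[1],z)-st["tool_pos"]))
    x,y,ww,h,_=b[0]
    if h>50:
        print(tri(w,(x,y+h),w4,(227,229)));print(M.T@(plane(w,(x,y+h),.131)-st["tool_pos"]))
r=w["image"][:,:,2].astype(int)
print(r[180:260:8,255:290:2]);
```

```text
11.5833 [0.622419   0.18637948 0.20206929] [[0.9659, -0.2588, 0.0018], [-0.2588, -0.9659, 0.0004], [0.0016, -0.0009, -1.0]]
([374, 89, 16, 9, 33], [381.2, 91.6], [[372.6000061035156, 92.4000015258789], [388.5, 87.5], [390.0, 92.0999984741211], [374.0, 97.0]])
  @ 0.131 [0.08068264 0.0611175  0.07114523]
  @ 0.076 [0.08291392 0.07657957 0.12613522]
([267, 187, 18, 72, 1102], [275.1, 223.5], [[267.0, 187.0], [284.0, 187.0], [284.0, 258.0], [267.0, 258.0]])
  @ 0.131 [0.00213255 0.00099823 0.07107196]
  @ 0.076 [-0.01527959  0.00142596  0.12604363]
(array([0.60255218, 0.19626033, 0.1312504 ]), np.float64(0.0007177437083006995))
[-0.02165354 -0.00412885  0.07103819]
([234, 250, 7, 18, 101], [237.1, 258.7], [[234.0, 250.0], [240.0, 250.0], [240.0, 267.0], [234.0, 267.0]])
  @ 0.131 [-0.0214601  -0.02324939  0.07105544]
  @ 0.076 [-0.04477218 -0.02888538  0.12602297]
[[100 104 102 102 102 167 180 174 177 171 230 159 182 181 181 172 167 167]
 [103  99 100 101  99 168 179 114 133 134 134 135 135 130 166 183 176 177]
 [101 101  99  97  99 109 109 126 137 138 138 139 139 137 133 176 178 177]
 [105 105 105 102 100 114 163 188 201 202 202 204 205 204 193 139 181 178]
 [104 107 105 103 101 116 168 189 203 204 204 206 208 203 193 135 177 176]
 [105 101  99 104 104 115 168 189 202 204 205 205 206 203 192 144 177 176]
 [105 106 103 103 105 114 167 189 202 203 205 206 206 200 192 133 181 180]
 [101 100  99 100 100 114 166 189 202 203 205 205 205 202 204  91 100 103]
 [ 87  90  90  87  84 116 167 189 208 133 135 136 136 133 131 108 113 113]
 [ 54  53  86  58  58  53 126 132 135 137 136 136 137 133 132  60  58  59]]
```

View pics/w5.png

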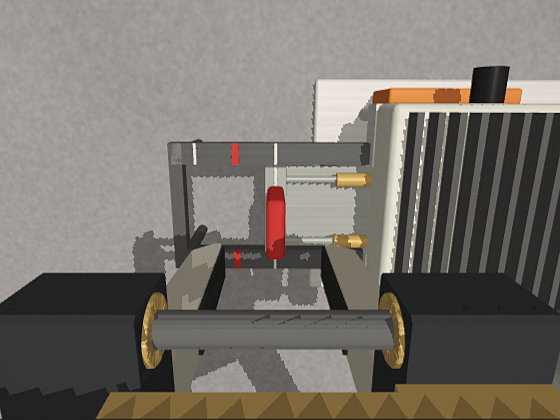

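The shutter grip's top measures 131 mm high and sits 1 mm from the jaw centre. The closed-to-half distance measures 30 mm, as stated. I'll descend and grasp.

Request:
servo_tool --plan "0 0.001 0.02 0; 0 0.001 0.045 0; 0 0.001 0.07 0; 0 0.001 0.085 0; 0 0.001 0.091 0; 0 0.001 0.091 0; 0 0.001 0.091 0; 0 0.001 0.091 0"

```text
t: 12.3
tool_pos: [0.6229, 0.1854, 0.1121]
orientation: [-3.113, 0.41, -0.005]
force: [0.4, -0.4, -0.1]
opening: 0.0466
gripper_force: 0.0
```

Request:
servo_tool --plan "0 0 0 0; 0 0 0 0; 0 0 0 0; 0 0 0 0; 0 0 0 0; 0 0 0 0; 0 0 0 0; 0 0 0 0; 0 0 0 0; 0 0 0 0; 0 0 0 0" --grip 1 --grip_force 40

```text
t: 13.22
tool_pos: [0.6214, 0.1849, 0.1097]
orientation: [3.114, -0.41, -0.0]
force: [-1.6, -2.8, 1.6]
opening: 0.0119
gripper_force: 40.0
```

Request:
servo_tool --plan "0 -0.002 0 0; 0 -0.005 0 0; 0 -0.009 0 0; 0 -0.013 0 0; 0 -0.017 0 0; 0 -0.021 0 0; 0 -0.024 0 0; 0 -0.026 0 0; 0 -0.027 0 0; 0 -0.027 0 0; 0 -0.027 0 0"

```text
t: 14.13
tool_pos: [0.6283, 0.2105, 0.1097]
orientation: [3.113, -0.41, -0.001]
force: [-3.8, -7.1, 4.8]
opening: 0.0117
gripper_force: 40.0
```

Run:
```python
from h import *
st=status.read_state();M=R.from_rotvec(st["orientation"]).as_matrix()
w=cam("wrist");cv2.imwrite("pics/w6.png",cv2.resize(w["image"][100:310,150:430],(800,600),interpolation=cv2.INTER_CUBIC));t=cam("top");s=cam("side")
cv2.imwrite("pics/s6.png",np.hstack([cv2.resize(t["image"][140:240,165:265],(400,400)),cv2.resize(s["image"][120:200,232:312],(400,400))]))
u=np.array([.2588,.9659,0]);print(st["t"],(st["tool_pos"]-np.array([.6214,.1849,0]))@u,st["force"]@u)
```

```text
14.1333 0.02647932445298985 -7.845925096567691
```

View pics/w6.png

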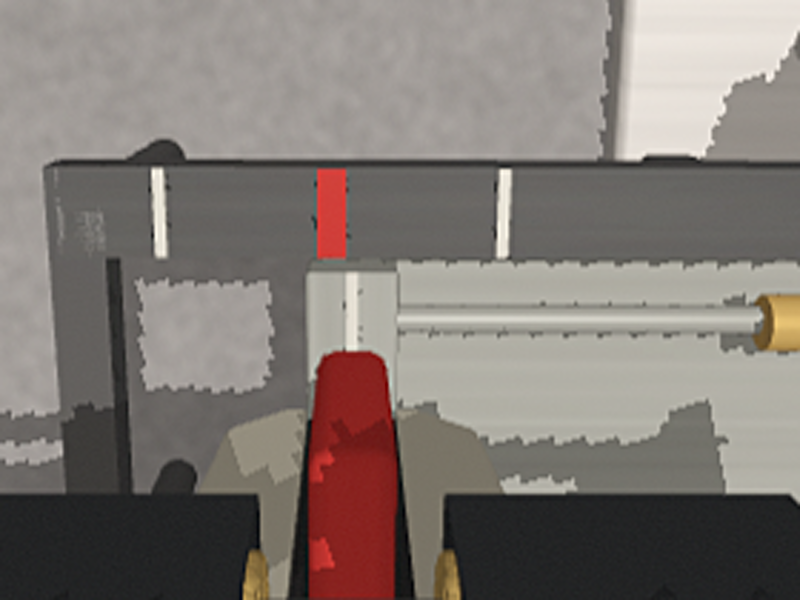

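The crop shows the index line at x=351.5, the red mark at 331.5 and the white marks at 159 and 503. At 5.73 px/mm that leaves about 3.5 mm to pull.

Request:
servo_tool --plan "0 -0.001 0 0; 0 -0.002 0 0; 0 -0.003 0 0; 0 -0.0035 0 0; 0 -0.0035 0 0; 0 -0.0035 0 0; 0 -0.0035 0 0; 0 -0.0035 0 0"

```text
t: 14.95
tool_pos: [0.6292, 0.2136, 0.1097]
orientation: [3.113, -0.411, -0.001]
force: [-3.9, -8.2, 4.5]
opening: 0.0118
gripper_force: 40.0
```

Run:
```python
from h import *
w=cam("wrist");s=cam("side");t=cam("top");st=status.read_state()
u=np.array([.2588,.9659,0]);print(st["t"],(st["tool_pos"]-np.array([.6214,.1849,0]))@u,st["force"]@u)
a=cv2.resize(w["image"][140:240,190:330],(560,400),interpolation=cv2.INTER_CUBIC)
b=cv2.resize(np.vstack([s["image"][225:385,150:390],t["image"][130:310,190:430]]),(240,400))
cv2.imwrite("pics/f7.png",np.hstack([a,b]))
```

```text
15.1 0.02976138980793764 -8.135205824610878
```

View pics/f7.png

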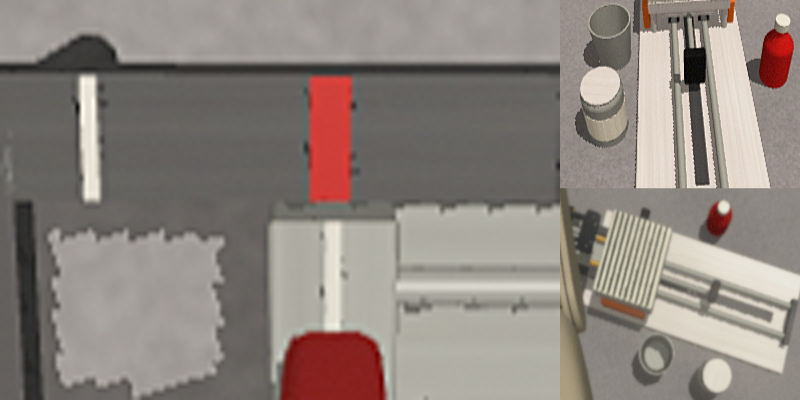

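The index line (x=332.5) now lies level with the red mark (x=331), within about 0.2 mm. The cup, can and bottle are still standing, and the carrier is under the lamp. I'm handing in while holding the shutter.

```bash
python3 -c "
from plant import robot
print(robot.close_job())"
```

```text
the job is handed in; nothing more can be done
None
```

I handed the job in at about 15 s: the carrier is in the lamp detent (force showed it climb in; it stayed put on release), the gripper is holding the shutter within about 0.2 mm of the half mark, and the cup, can and bottle are still standing; no verdict was returned.

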